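# Move the samples of a heat-chill-read cycle on by one station

### The job

The samples are due for the next step of their heat, chill and read cycle: move every sample vial on by one station. The vial now in the heater goes into the cooler, the one now in the cooler goes into the photometer, and the one now in the photometer goes back into the heater. Each station takes only one vial, and the empty holes of the blue rack are there to park one on the way; at the end all three stand upright, fully down in their new wells. Keep the vials upright throughout and leave the flask and the beaker where they are.

Things in the scene. Friction and masses are not known exactly. Their poses are not given: they have to be found in the camera images.
- vial_red_mid (a point): Clear glass sample vial, red screw cap (the colour only tells vials apart), upright in one station's well at the start (which one varies). Body 22 mm diameter up to 52 mm, cap 20 mm above; 62 mm tall, about 20 g. Point: its centre, 31 mm above its foot; z up the vial. In a well its top 38 mm stands free for a grip from above and its centre is 7 mm above the well's mouth.
- vial_blue_mid (a point): Clear glass sample vial, blue screw cap (the colour only tells vials apart), upright in one station's well at the start (which one varies). Body 22 mm diameter up to 52 mm, cap 20 mm above; 62 mm tall, about 20 g. Point: its centre, 31 mm above its foot; z up the vial. In a well its top 38 mm stands free for a grip from above and its centre is 7 mm above the well's mouth.
- vial_white_mid (a point): Clear glass sample vial, white screw cap (the colour only tells vials apart), upright in one station's well at the start (which one varies). Body 22 mm diameter up to 52 mm, cap 20 mm above; 62 mm tall, about 20 g. Point: its centre, 31 mm above its foot; z up the vial. In a well its top 38 mm stands free for a grip from above and its centre is 7 mm above the well's mouth.
- heater_well (a point): Heater: white housing, black front panel with black knob on orange ring, aluminium block framed in orange. Fixed, 120x104 mm, yaw within 20 deg, stations in any order. Point: centre of the mouth of its one well, 56 mm above the bench (its highest part); z up, -x to the panel. Well: round, 27 mm wide, 24 mm deep, flat floor, 5 mm chamfer at the mouth; holds one vial.
- cooler_well (a point): Cooler: blue housing, grey front panel with two round white keys, aluminium block between rows of cooling fins. Fixed, 120x104 mm, yaw within 20 deg, stations in any order. Point: centre of the mouth of its one well, 56 mm above the bench (its highest part); z up, -x to the panel. Well: round, 27 mm wide, 24 mm deep, flat floor, 5 mm chamfer at the mouth; holds one vial.
- photometer_well (a point): Photometer: grey housing, white front panel with pale green screen, black block. Fixed, 120x104 mm, yaw within 20 deg, stations in any order. Point: centre of the mouth of its one well, 56 mm above the bench (its highest part); z up, -x to the panel. Well: round, 27 mm wide, 24 mm deep, flat floor, 5 mm chamfer at the mouth; holds one vial.
- rack: Blue vial rack for parking, fixed, 80 (its x) x 160 (its y) x 36 mm, long side away from the robot. Origin: underside centre; z up. Holes 26 mm wide at x = -18, 18 and y = -54, -18, 18, 54 mm. Upper plate top 33 mm, lower plate (vials stand on it, may lean slightly) 6 mm above the bench. The two holes at y = -54 (far end) hold fixed black-capped vials; six are empty.
- flask_mid (a point): Conical glass flask with a little pale yellow liquid, loose, 83 mm in diameter at the foot, 134 mm tall, standing behind the stations; a bystander. This point is its centre, 67 mm above its foot; z up.
- beaker_mid (a point): Glass beaker, loose, 73 mm in diameter, 94 mm tall, standing behind the stations; a bystander. This point is its centre, 47 mm above its foot; z up.

How it is judged:
By the outcome, as a careful person would: the job done as asked, in the order asked, and still so for the second after the job is handed in, with the robot touching nothing.
It also fails if it takes over 104 s, if anything falls off the work surface, if the arm or the gripper's body presses on something with over 40 N, if the wrist force passes 120 N, or if a joint passes its speed limit or range.

### The arm

A 7-joint arm with a two-finger parallel gripper is mounted at the origin on a cart in front of the work surface, level with it; the furniture and walls round the work are solid. World frame = base frame: x ahead of the robot, y to its left, z up, the work surface at z = 0. Lengths are in mm, angles in rad, forces in N, time in s.
With the tool pointing down it reaches from about 400 to 900 mm from the base axis. Payload 5.6 kg.
Tool frame: the origin (TCP) lies midway between the tips of the shut fingers; the grasp point (between the pads) lies 19 mm behind it; z points along the fingers, y is the line along which they close (so a half turn about z gives the same grasp; the last joint's range is limited). The gripper opens to 92 mm and grips with 3 to 60 N. Pads are 20 mm wide; open, the fingers measure 128 mm over their backs; the gripper's body (75 mm by 189 mm) begins 69 mm behind the grasp point.
Start: joints at [-1.335, 0.468, -0.012, 1.603, 0.006, 1.071, -0.056], TCP at [178.923, 624.896, 214.592] pointing down, gripper open.
Joint ranges: [-2.53, 2.53], [-0.31, 2.02], [-1.57, 1.55], [0.28, 2.44], [-1.29, 4.43], [0.15, 1.84], [-2.92, 2.92]. Speed limits (rad/s): [2.57, 2.57, 3.14, 3.14, 3.14, 3.14, 3.14].

### API

Orientations are given as a rotation vector (axis times angle).
In Python, from cell import robot, grip, kin, viewer gives the robot as it stands. Calls block until the motion is done:
- robot.movep(position, orientation): joint-space move of the TCP to a pose.
- robot.servo_line(position, feed=150, rotation=None): straight line of the TCP; rotation=None keeps the orientation; feed is the mean speed in mm/s.
- robot.goto_joints(angles): joint-space move.
- grip(opening, newtons=None): opening from 0.0 (shut) to 1.0 (fully open); newtons is the grip in N (None keeps the last); returns when the fingers have stopped.
- robot.hold(seconds).
- kin.ik(position, orientation): joint angles nearest the present ones, or None.
- robot.observe(): the state.
- viewer.read_camera(name): name is "scene" or "top"; returns the picture (400x640x3 uint8, red, green, blue); there is no depth.
- viewer.camera_info(name): a dict with "camera_matrix" (3x3 intrinsics, pixels), "k1" (the pictures are not rectified: a ray, as slopes to the right and down, at radius r is drawn at 1 + k1 r^2 times it, then the intrinsics apply), "R" (3x3) and "t" (3): a world point X has camera coordinates R X + t. Camera axes: x right, y down, z forward; pixel columns grow to the right and rows downward; lengths in mm; the calibration is good to about 2 mm. A picture is of the moment at which its call begins. camera_info takes no time and is no camera call.
A pose or a line that the arm cannot do raises robot.IKError and nothing moves.
- robot.job_done(): hands the job in; it is judged then, once.
Trained networks look in the newest picture that a camera, given by its name, has taken for a name from the list of things; names that differ only in an ending like _2 or _b are one class to them, and where a whole thing is asked for, a point or a joint stands for the part that bears it (a point fixed in the world has none). Each returns a list of dicts, best first, with "confidence" (0 to 1); they miss things now and then, are a little off and sometimes report something else, mostly with a low value. They report only what shows in the picture. A call takes as long as a camera call.
- viewer.silhouettes(name, camera): "mask" (400x640 bool, what is visible of it).
- viewer.pinpoint(name, camera): "at" ([x, y, z] in mm, in the coordinates of the camera as it stood for that picture, good to about 4 mm: a listed point, or the origin of a listed thing).
The state is a dict: "t": time; "joints": joint angles; "joint_velocities": joint speeds; "joint_torque": joint torques, N m; "tcp_pos": TCP position; "tcp_rot": TCP orientation; "contact_force": force on the tool from outside, world axes, zero at the start; "wrist_torque": the same for the moment, N m; "grip_width": opening from 0.0 (shut) to 1.0 (fully open); "grip_force": force on a finger pad.
Only numpy, scipy, OpenCV 4.12 (cv2) and the standard library are available. Lean on these libraries where they do the work, as an engineer would, in place of code of your own. Each camera call takes 0.05 s, during which the arm holds its last target. There are 200 camera calls.

## Working session

There is one attempt and no reset: what is moved stays moved. The work goes in short steps, each a Python script; the robot and the scene stay as the last script left them, time stands still between calls to the robot, and variables do not carry over. Pictures are saved under pics/ and viewed, at most 14 in all, crops included, and the job is handed in when it is done.

```bash
ls; mkdir -p pics; cat > h.py <<'E'
import numpy as np, cv2
from cell import robot, grip, kin, viewer
def snap(cam, fn=None):
    im=viewer.read_camera(cam)
    if fn: cv2.imwrite('pics/'+fn,im[:,:,::-1])
    return im
def world(cam,p):
    i=viewer.camera_info(cam); return np.array(i['R']).T@(np.array(p)-np.array(i['t']))
def ray(cam,uv,z):
    i=viewer.camera_info(cam);R=np.array(i['R']);t=np.array(i['t'])
    K=np.array(i['camera_matrix'],float)
    n=cv2.undistortPoints(np.array([[uv]],float),K,np.array([i['k1'],0,0,0.]))[0,0]
    o=-R.T@t; d=R.T@np.array([n[0],n[1],1]); return o+d*(z-o[2])/d[2]
def proj(cam,X):
    i=viewer.camera_info(cam)
    return cv2.projectPoints(np.array([X],float),cv2.Rodrigues(np.array(i['R'],float))[0],np.array(i['t'],float),np.array(i['camera_matrix'],float),np.array([i['k1'],0,0,0.]))[0][0,0]
NAMES=['vial_red_mid','vial_blue_mid','vial_white_mid','heater_well','cooler_well','photometer_well','rack','flask_mid','beaker_mid']
E
python3 - <<'E'
from h import *
np.set_printoptions(precision=1,suppress=True)
for c in ['top','scene']:
    snap(c,c+'0.png')
    for n in NAMES:
        for d in viewer.pinpoint(n,c)[:2]:
            w=world(c,d['at']); print(c,n,round(d['confidence'],2),w,proj(c,w))
print(robot.observe())
E
```

```text
pics
top vial_red_mid 0.39 [ 448.6 -339.4   61.8] [445.5 218.5]
top vial_blue_mid 0.61 [490.5 355.7  59.6] [182.7 209.9]
top vial_blue_mid 0.38 [444.2  73.3  58.3] [289.9 224.7]
top vial_white_mid 0.53 [493.  356.6  62.2] [182.1 209. ]
top heater_well 0.92 [ 452.1 -342.9   56.3] [446.1 217.3]
top cooler_well 0.8 [492.4 355.6  58. ] [182.9 209.3]
top photometer_well 0.72 [448.   73.5  54.1] [289.9 223.3]
top rack 0.86 [ 465.3 -100.6    1.4] [353.8 215.7]
top rack 0.7 [448.2  67.9  58.8] [291.9 223.2]
top flask_mid 0.95 [ 606.7 -255.9   67.6] [412.3 159.9]
top beaker_mid 0.66 [606.5 272.8  50.2] [214.2 166. ]
scene vial_blue_mid 0.66 [448.2  73.7  62.4] [270.8 204.2]
scene vial_blue_mid 0.49 [ 447.8 -337.4   66.2] [383.6 329.8]
scene vial_white_mid 0.6 [490.1 361.9  62.6] [237.7 148.3]
scene vial_white_mid 0.2 [606.9 276.   47.2] [286.2 154.5]
scene heater_well 0.56 [ 452.7 -340.7   59.7] [386.5 332.1]
scene cooler_well 0.9 [495.8 357.6  57.2] [240.3 149.9]
scene photometer_well 0.68 [448.8  74.8  58.1] [270.9 205.3]
scene rack 0.69 [462.5 -94.5   4.7] [313.2 261.5]
scene flask_mid 0.6 [ 613.1 -254.    68.3] [417.8 259.8]
scene beaker_mid 0.89 [609.5 274.3  49.3] [287.2 153.9]
{'t': 1.0, 'joints': array([-1.3,  0.5, -0. ,  1.6,  0. ,  1.1, -0.1]), 'joint_velocities': array([-0.,  0., -0., -0.,  0., -0., -0.]), 'joint_torque': array([  0. , -52. ,  -0. , -24.4,  -0.1,   0. ,   0. ]), 'tcp_pos': array([178.9, 624.9, 214.6]), 'tcp_rot': array([0.4, 3.1, 0. ]), 'contact_force': array([ 0.7, -0. ,  0.7]), 'wrist_torque': array([ 0., -0., -0.]), 'grip_force': 0.0, 'grip_width': 0.999022711267301}
```

```bash
python3 - <<'E'
import cv2
a=cv2.imread('pics/top0.png');cv2.imwrite('pics/top0c.png',cv2.resize(a[130:290,130:490],(800,356),interpolation=cv2.INTER_CUBIC))
a=cv2.imread('pics/scene0.png');cv2.imwrite('pics/scene0c.png',cv2.resize(a[100:390,180:500],(660,598),interpolation=cv2.INTER_CUBIC))
E
```

```text
(no output)
```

View pics/top0c.png

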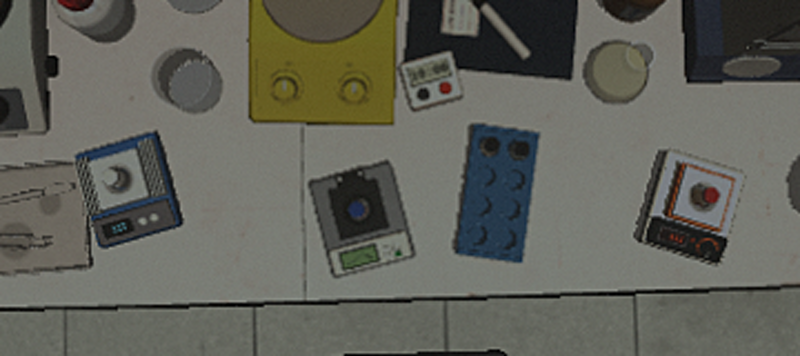

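View pics/scene0c.png

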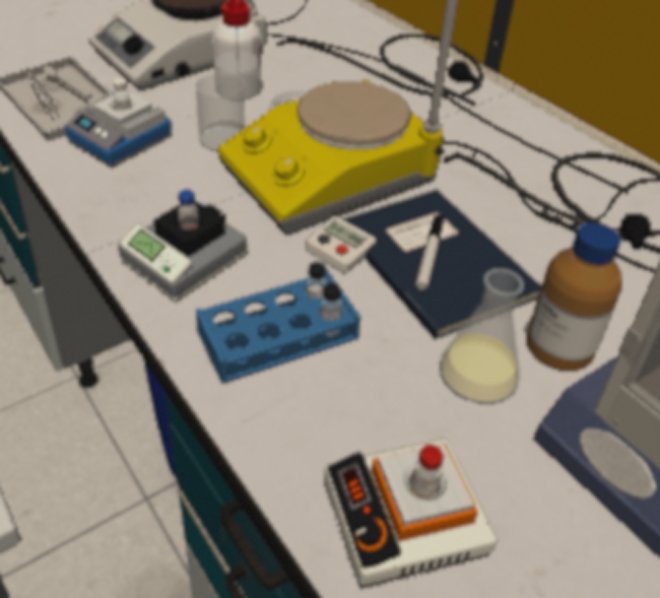

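Top crop: white cap in the cooler (left, crop 115,178), blue in the photometer (358,208) and red in the heater (710,195). The rack's near six holes are empty, and the scene view agrees. I'll refine the positions by averaging repeated detections and cross-check with cap centroids.

```bash
python3 - <<'E'
from h import *
np.set_printoptions(precision=1,suppress=True)
acc={}
for k in range(5):
  for c in ['top','scene']:
    im=snap(c)
    for n in NAMES[:7]:
        for d in viewer.pinpoint(n,c)[:3]:
            acc.setdefault((n,c),[]).append(world(c,d['at']))
for k,v in acc.items():
    v=np.array(v); 
    m=np.median(v,0); g=v[np.linalg.norm(v-m,axis=1)<25]
    print(k,len(g),g.mean(0),g.std(0))
# cap centroids: mid cap z ~ 90
G={'red':(450,-340),'blue':(447,74)}
for c in ['top','scene']:
    im=snap(c).astype(float)
    for col,(x,y) in G.items():
        u,v=proj(c,[x,y,90]).round().astype(int)
        p=im[v-10:v+11,u-10:u+11]; R,Gr,B=p[...,0],p[...,1],p[...,2]
        w=np.clip((R-(Gr+B)/2 if col=='red' else B-(R+Gr)/2)-35,0,None)
        yy,xx=np.mgrid[v-10:v+11,u-10:u+11]
        if w.sum()>0:
            uv=(w*xx).sum()/w.sum(),(w*yy).sum()/w.sum(); print(c,col,uv,(w>0).sum(),ray(c,uv,92 if c=='top' else 90))
print(robot.observe()['t'])
# rack mask min-area rect (top)
snap('top'); m=viewer.silhouettes('rack','top')[0]['mask'].astype(np.uint8)
cn=max(cv2.findContours(m,0,2)[0],key=cv2.contourArea); b=cv2.boxPoints(cv2.minAreaRect(cn))
print([ray('top',q,33)[:2] for q in b])
E
```

```text
('vial_red_mid', 'top') 5 [ 452.  -340.2   63.4] [1.4 1.4 1.8]
('vial_blue_mid', 'top') 4 [445.   71.1  58.7] [0.8 1.5 1. ]
('vial_white_mid', 'top') 5 [491.  355.6  61.8] [2.3 1.3 0.9]
('heater_well', 'top') 5 [ 449.5 -343.1   57.8] [0.8 1.6 0.8]
('cooler_well', 'top') 4 [491.6 356.1  57.1] [0.8 1.  1.1]
('photometer_well', 'top') 5 [448.7  71.6  56.3] [1.8 0.9 1.2]
('rack', 'top') 5 [465.4 -99.6   0.8] [1.3 0.9 1.8]
('vial_red_mid', 'scene') 4 [ 452.2 -336.8   63.7] [1.6 1.3 1.6]
('vial_blue_mid', 'scene') 5 [447.6  74.1  65.1] [1.3 0.6 1.3]
('vial_white_mid', 'scene') 5 [492.  362.7  62.8] [1.  0.7 1.1]
('heater_well', 'scene') 5 [ 453.8 -340.    59.6] [1.6 1.3 1.6]
('cooler_well', 'scene') 5 [494.9 357.8  54.5] [1.4 1.5 1.3]
('photometer_well', 'scene') 4 [449.1  73.   58.7] [1.8 2.1 1. ]
('rack', 'scene') 5 [462.7 -96.7   3.8] [1.  1.3 1.5]
top red (np.float64(451.03640661938533), np.float64(216.7437352245863)) 52 [ 452.2 -345.5   92. ]
top blue (np.float64(290.2654320987654), np.float64(224.54320987654322)) 21 [444.2  70.9  92. ]
scene red (np.float64(388.74516830922823), np.float64(320.7531038013567)) 133 [ 453.9 -338.9   90. ]
scene blue (np.float64(269.7699604743083), np.float64(194.59920948616602)) 28 [448.9  76.4  90. ]
5.1
[array([391. , -43.1]), array([547.9, -66. ]), array([ 536.2, -148.8]), array([ 379.2, -125.1])]
```

```bash
cat >> h.py <<'E'
np.set_printoptions(precision=1,suppress=True)
W={'heater':np.array([452.,-341.]),'photo':np.array([448.,73.]),'cooler':np.array([493.,357.5])}
ry=np.array([-.989,.145]); rx=np.array([.145,.989]); W['rack']=np.array([464.,-97.5])+18*ry+18*rx
YAW={'heater':0,'photo':0,'cooler':0,'rack':-.146}
def rot(a): return np.pi*np.array([-np.sin(a/2),np.cos(a/2),0])
def st(msg):
    s=robot.observe(); print(msg,'t%.1f'%s['t'],s['tcp_pos'],'F',s['contact_force'],'w%.3f gf%.1f'%(s['grip_width'],s['grip_force'])); return s
UP=175
def pick(n,z=62):
    p=W[n]; grip(0.6,10); robot.movep([*p,UP],rot(YAW[n])); st('above')
    robot.servo_line([*p,z],feed=100); st('down'); grip(0,10); st('grip')
    robot.servo_line([*p,UP],feed=100); st('lift')
def seen(v):
    t=robot.observe()['tcp_pos']
    for c in ['top','scene']:
        snap(c)
        for d in viewer.pinpoint(v,c)[:2]: print(c,round(d['confidence'],2),world(c,d['at'])-t)
def lower(n,z,off=(0,0)):
    p=W[n]+np.array(off); robot.movep([*p,UP],rot(YAW[n])); robot.servo_line([*p,z+28],feed=120); f0=st('mouth')['contact_force']
    for zz in np.arange(z+24,z-.1,-4):
        robot.servo_line([*p,zz],feed=40); f=robot.observe()['contact_force']; print(zz,f-f0)
        if np.linalg.norm(f-f0)>8: print('STOP'); return False
    return True
def release(n):
    p=robot.observe()['tcp_pos']; grip(.5); st('open'); robot.servo_line([p[0],p[1],UP],feed=120)
E
python3 - <<'E'
from h import *
for n in W: print(n,W[n],[kin.ik([*W[n],z],rot(YAW[n])) for z in (39,175)])
pick('photo'); seen('vial_blue_mid'); snap('scene','s1.png')
E
python3 -c "
import cv2
a=cv2.imread('pics/s1.png');cv2.imwrite('pics/s1c.png',cv2.resize(a[60:300,170:420],(625,600),interpolation=cv2.INTER_CUBIC))"
```

```text
heater [ 452. -341.] [array([ 0.1,  0.6,  0.6,  2. , -0.6,  0.7,  2.7]), array([-0.2,  0.6,  1.1,  1.9, -0.6,  1.1,  2.7])]
photo [448.  73.] [array([-0.4,  0.4,  0.2,  2.2, -0.1,  0.5,  1.5]), array([-0.6,  0.2,  0.4,  2.1, -0.1,  0.8,  1.4])]
cooler [493.  357.5] [array([-0.7,  0.6,  0. ,  1.8, -0. ,  0.7,  0.9]), array([-0.7,  0.4,  0.1,  1.7, -0. ,  1. ,  0.9])]
rack [448.8 -77.1] [array([-0.2,  0.4,  0.4,  2.2, -0.3,  0.5,  1.8]), array([-0.5,  0.2,  0.7,  2.1, -0.2,  0.9,  1.7])]
above t8.1 [448.2  73.8 175.1] F [ 0.1 -0.8 -0.2] w0.600 gf0.0
down t9.4 [448.5  73.1  62.5] F [-0.3 -0.2 -0.5] w0.604 gf0.0
grip t10.0 [448.1  73.   62.1] F [ 0.7 -0.1  0.9] w0.234 gf10.0
lift t11.3 [447.6  72.9 174.5] F [-0.2  0.4  0.4] w0.232 gf10.0
scene 0.58 [-2.6 -1.1  4.7]
```

View pics/s1c.png

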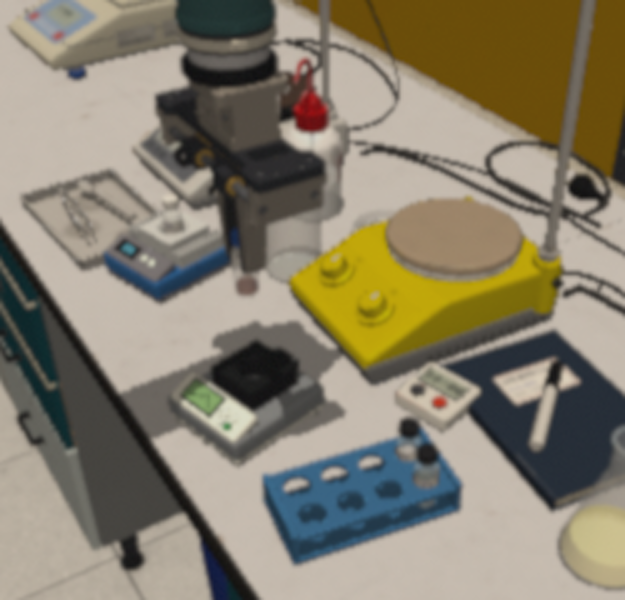

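Blue vial is held upright between the fingers (crop ~245,280) and the photometer is empty. Grip width 21.5 mm matches the vial body. Next is parking it in the rack.

```bash
python3 - <<'E'
from h import *
ok=lower('rack',38); st(ok); snap('scene','s2.png'); snap('top','t2.png')
E
python3 -c "
import cv2
a=cv2.imread('pics/s2.png');cv2.imwrite('pics/s2c.png',cv2.resize(a[170:300,250:400],(690,598),interpolation=cv2.INTER_CUBIC))"
```

```text
mouth t13.2 [449.3 -77.   66.5] F [-0.  -0.3  0.4] w0.235 gf10.0
62.0 [ 0.2 -0.1 -0.7]
58.0 [-0.3  0.3 -0.2]
54.0 [-0.3 -0.2 -1.7]
50.0 [-0.6  0.3 -0.6]
46.0 [ 0.5  0.5 -0.7]
42.0 [ 0.3  0.3 -0.9]
38.0 [-0.1  0.1 -1.2]
True t15.0 [448.6 -77.1  37.8] F [-0.1 -0.2 -0.8] w0.236 gf10.0
```

View pics/s2c.png

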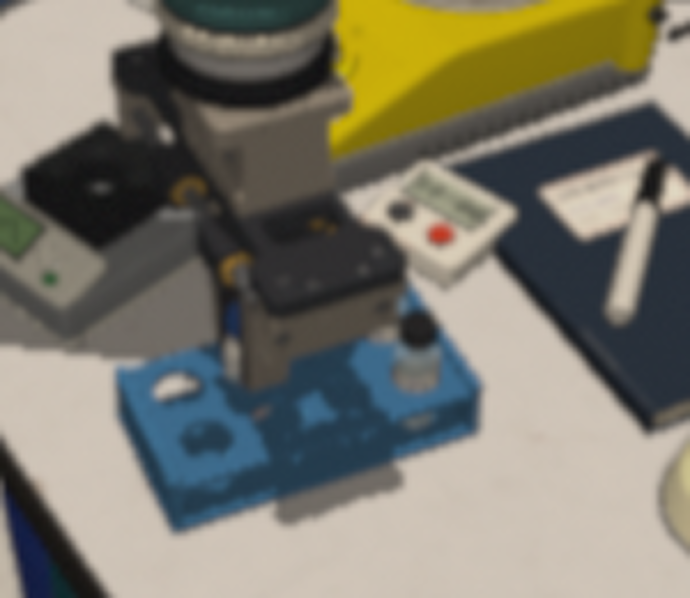

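The blue vial sits in its rack hole (crop ~235,340) with almost no contact force. I'll release it, then pick the white vial and lower it into the photometer.

```bash
python3 - <<'E'
from h import *
release('rack'); pick('cooler'); seen('vial_white_mid')
ok=lower('photo',63); st(ok)
snap('scene','s3.png')
if ok: release('photo'); snap('scene','s4.png'); seen('vial_white_mid'); 
E
python3 -c "
import cv2,os
f='pics/s4.png' if os.path.exists('pics/s4.png') else 'pics/s3.png'
a=cv2.imread(f);cv2.imwrite('pics/s4c.png',cv2.resize(a[150:300,210:380],(680,600),interpolation=cv2.INTER_CUBIC))"
```

```text
open t15.6 [448.8 -77.1  38. ] F [-0.1  0.1  0.1] w0.497 gf0.0
above t18.8 [494.  355.5 175.2] F [-0.2 -0.6 -0.2] w0.601 gf0.0
down t20.1 [493.5 357.8  62.7] F [ 1.3 -0.1 -0.2] w0.601 gf0.0
grip t20.7 [493.1 357.6  62.1] F [-0.3  0.7  0.6] w0.234 gf10.0
lift t22.0 [492.6 357.2 174.2] F [-0.5  0.5 -1. ] w0.236 gf10.0
scene 0.51 [-3.1  3.5  1.8]
mouth t24.2 [448.5  73.2  91.3] F [-1.4 -0.3 -0.8] w0.233 gf10.0
87.0 [2.1 0.8 1.1]
83.0 [0.5 0.2 0.2]
79.0 [1.9 0.2 1.6]
75.0 [1.2 0.4 0.7]
71.0 [1.4 0.4 0.9]
67.0 [ 1.5  0.1 -0.1]
63.0 [1.5 0.4 1.1]
True t25.9 [447.8  72.9  62.7] F [0.1 0.  0.3] w0.233 gf10.0
open t26.5 [448.  73.  63.] F [0.3 1.2 0.7] w0.502 gf0.0
top 0.37 [  14.6 -170.8 -175.2]
scene 0.49 [   0.4    5.1 -109.8]
```

View pics/s4c.png

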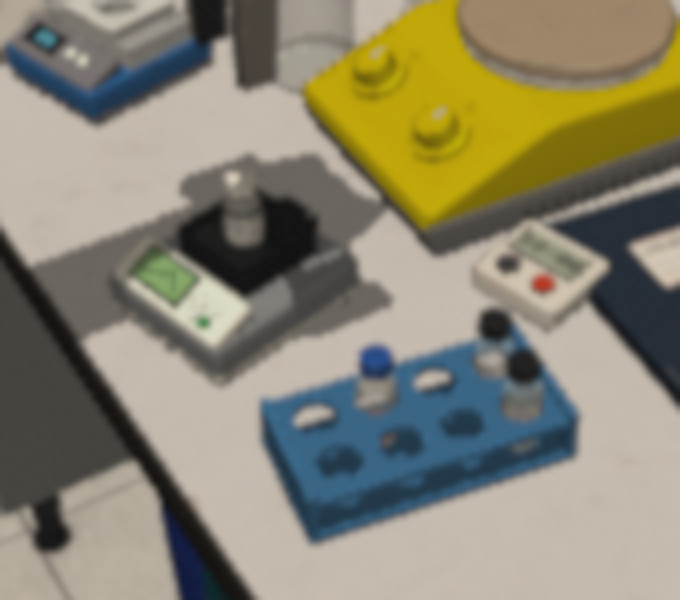

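White stands upright in the photometer (crop 243,210), and blue is parked upright in the rack (376,380). Next: red to the cooler, then blue to the heater.

```bash
python3 - <<'E'
from h import *
pick('heater'); seen('vial_red_mid')
ok=lower('cooler',63); st(ok)
if ok:
    release('cooler'); pick('rack',38)
    ok=lower('heater',63); st(ok)
    if ok: release('heater'); robot.movep([448,73,260],rot(0)); st('end')
snap('scene','s5.png'); snap('top','t5.png')
for v in NAMES[:3]+NAMES[7:]:
    for c in ['scene','top']:
        snap(c); print(v,c,[(round(d['confidence'],2),world(c,d['at'])) for d in viewer.pinpoint(v,c)[:2]])
E
python3 -c "
import cv2
a=cv2.imread('pics/s5.png');cv2.imwrite('pics/s5c.png',cv2.resize(a[100:390,180:500],(660,598),interpolation=cv2.INTER_CUBIC))"
```

```text
above t29.7 [ 452.7 -339.6  174.8] F [0.6 0.2 0.5] w0.602 gf0.0
down t31.0 [ 452.4 -341.3   62.6] F [ 0.4 -0.8 -0.3] w0.602 gf0.0
grip t31.6 [ 452.1 -341.    62.1] F [-1.1  0.4  0.8] w0.238 gf10.0
lift t32.9 [ 451.7 -340.7  174.4] F [-0.7 -0.3 -0.5] w0.233 gf10.0
scene 0.95 [ 2.9  3.4 -0.5]
mouth t36.4 [493.6 357.6  91.6] F [-0.2  0.5  0.2] w0.233 gf10.0
87.0 [ 0.4 -0.4 -0.5]
83.0 [-0.  -0.8 -0.9]
79.0 [ 0.4 -1.2 -0.6]
75.0 [ 0.3 -0.6 -0.3]
71.0 [-0.6 -0.4 -0.5]
67.0 [ 0.4 -0.5 -0.6]
63.0 [ 0.4 -1.1 -0.1]
True t38.2 [492.8 357.3  62.7] F [ 0.2 -0.6  0.1] w0.231 gf10.0
open t38.7 [493.  357.5  63.1] F [0.8 0.2 0.6] w0.498 gf0.0
above t41.7 [449.5 -76.1 175.1] F [ 0.5 -0.1  1. ] w0.598 gf0.0
down t43.2 [449.2 -77.1  38.4] F [ 0.5 -0.3  0.1] w0.597 gf0.0
grip t43.8 [448.8 -77.1  38. ] F [-0.3  0.2  1.1] w0.236 gf10.0
lift t45.4 [448.4 -77.1 174.6] F [ 0.2 -1.3 -0.4] w0.232 gf10.0
mouth t47.2 [ 452.4 -341.3   91.5] F [-1.   0.9 -0.1] w0.233 gf10.0
87.0 [ 1.2 -1.  -0.3]
83.0 [ 1.6 -0.6  0.2]
79.0 [ 1.  -0.2 -0.9]
75.0 [ 1.1 -1.1 -0.2]
71.0 [ 1.  -1.7  0.3]
67.0 [ 1.1 -1.1 -0.7]
63.0 [ 1.2
[... 160 characters left out ...]
2  72.2 260. ] F [0.1 0.8 0.2] w0.500 gf0.0
vial_red_mid scene [(0.45, array([493.8, 360.3,  62.7]))]
vial_red_mid top [(0.64, array([490. , 357.8,  62.8]))]
vial_blue_mid scene [(0.78, array([ 451.3, -339.9,   63. ])), (0.57, array([490.9, 360.8,  66. ]))]
vial_blue_mid top [(0.48, array([ 451.6, -341. ,   57.1]))]
vial_white_mid scene [(0.43, array([447.6,  77.7,  63. ]))]
vial_white_mid top [(0.23, array([602.1, 273. ,  46. ]))]
flask_mid scene [(0.64, array([ 613.3, -258.6,   67.7]))]
flask_mid top [(0.74, array([ 447. , -340.7,   58.3])), (0.62, array([ 608.3, -255.8,   69. ]))]
beaker_mid scene [(0.78, array([608.9, 274.6,  46.9]))]
beaker_mid top [(0.57, array([602.8, 270.7,  45.9]))]
```

View pics/s5c.png

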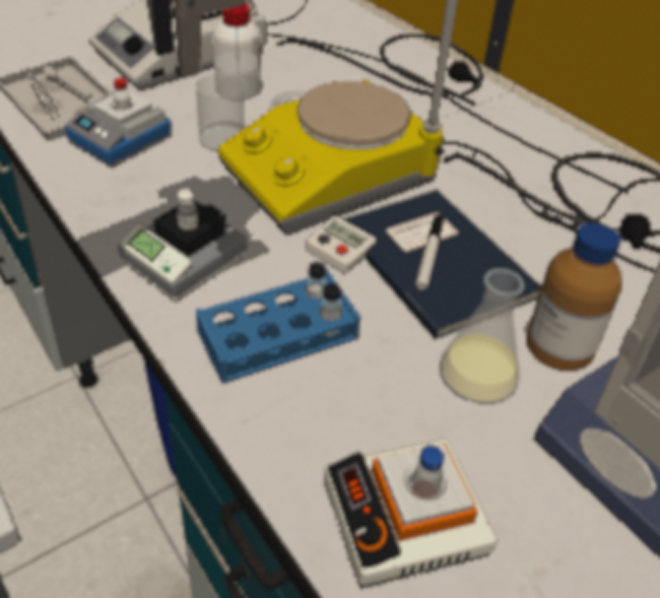

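The final view shows red upright in the cooler (crop 121,95), white in the photometer (187,208) and blue in the heater (431,460). Their centres are at z≈63, so they are fully down, and the flask and beaker haven't moved.

```bash
python3 -c "
from h import *
print(robot.job_done())"
```

```text
the job is handed in; nothing more can be done
None
```

The job is handed in: red went from heater to cooler, white from cooler to photometer, and blue from photometer to heater via the rack, all upright and fully down, with the flask and beaker unmoved, at about 52 s of the 104 s limit.

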